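Open a sprung drilling jig to its stop pin and slide the wood block home

TASK

With the fingertips, push the jig's sprung jaw back by its upright plate until the stop pin drops behind its tooth, and let go so that the jaw returns a little and stays latched, open, against the pin. Then push the wood block along the bench into the opened jig, between fence and jaw, until its leading end is up against the end stop, with the jaw still latched. Only push: lift nothing, and leave the other loose things where they are.

Things in the scene. Friction and masses are not known exactly. Their poses are not given: they have to be found in the camera images.
- jig: Fixed drilling jig on the bench, of steel bars. Origin on the bench top (z = 0), on the middle line of the channel as it is with the jaw latched; z up, +x from the fence towards the jaw, +y towards the open mouth where the wood block waits. The channel has no floor: the block slides on the bench. Behind the jaw a bridge at x = 93 to 117 mm, 55 mm high, carries the stop pin.
- fence (a point): Middle of the top edge of the front fence's inner face, at x = -38, y = 52, z = 25 mm in the jig's frame. The fence is a fixed bar 14 mm thick and 25 mm high, from y = -66 to +170 mm. Axes as the jig's.
- end_stop (a point): Point at the top of the end stop's inner face, at x = 0, y = -50, z = 25 mm in the jig's frame: the fixed bar, 25 mm high, across the far end of the channel, where the block's leading end must come. Axes as the jig's.
- jaw (a joint): Travel of the sprung jaw along the jig's +x, in m: 0 home, 0.028 latched (channel 76 mm wide; 48 mm at home, too narrow for the block), 0.042 end of travel. The spring drives it back to 0: about 4 N at home, 8 N at 0.028, 9 N at the end, and up to 3 N more as the tooth lifts the pin. Push to 0.032 or more: let go there, it returns to 0.028 and the pin holds it; short of 0.028 it returns to 0.
- jaw_face (a point): Bottom middle of the jaw's front face; moves with the jaw: at x = 10 mm in the jig's frame at home, 38 mm latched; y = 0, z = 8 mm. The jaw is a grey painted block from z = 8 to 40 mm, y = -45 to +45 mm, with a flared lip on to y = +63 mm. Axes as the jig's.
- push_plate (a point): Centre of the front face (facing the fence, the jig's -x) of the upright steel push plate on the jaw, 80 mm above the bench; moves with the jaw. The plate is 64 mm wide in y, 8 mm thick, from z = 38 to 104 mm. At home the point is at x = 24, y = 0 mm in the jig's frame. Axes as the jig's: push along +x.
- stop_pin (a joint): Lift of the sprung vertical stop pin, in m: 0 fully down (at home, and when it has dropped behind the tooth), up to 0.012 while the tooth passes under it.
- pin_knob (a point): Top of the stop pin's black knob (24 mm diameter, 88 mm above the bench with the pin down), at x = 105, y = 0 mm in the jig's frame. The pin works by itself.
- wood_block: Loose wooden block, 70 (its x) x 140 (its y) x 60 mm high, 0.25 to 0.5 kg, lying on the bench in the jig's mouth beside the fence, its length about along the jig's y. Origin at the centre of its underside. Push the middle of its outer end (jig's +y end) along the jig's -y. Home, its origin is at y = +20 mm in the jig's frame and its outer end, at y = +90 mm, stands out of the jig.
- relay_box: Loose small carton, 45 x 76 x 43 mm, origin at the centre of its underside; stands beside the jig. Leave alone.
- tape_roll_black: Loose black roll of tape, 68 mm diameter, 19 mm high, lying flat by the end stop; origin at the centre of its underside. Leave alone.
- screwdriver_red: Loose screwdriver with red handle, 200 mm long, lying before the fence; origin at the middle of its underside. Leave alone.
Mind the look-alikes: they are no part of the job. There is more than one size of the wood_block; the job needs the larger.

How it is judged (in metres and radians):
On the way, in this order (a step that is already met when the one before it is completed fails the run):
1. the jaw has been pushed past the stop pin, let go, and stands latched on the stop pin (25.5 to 30.5 mm, pin down), untouched (value of joint jaw between 0.0255 and 0.0305 m and value of joint stop_pin below 0.004 m and contact force between the fingers and jaw below 0.3 N), for 0.3 s.
2. the wood block has been pushed in to the end stop (within 5 mm) (y of wood_block in the frame of jig below 0.025 m and x of wood_block in the frame of jig between -0.007 and 0.007 m), for 0.1 s.
At the end, for the whole second after the job is handed in: The jaw stands latched on the stop pin (joint 25.5 to 30.5 mm, pin down within 4 mm), and the wood block lies flat and at rest on the bench between fence and jaw, in line with the jig within 0.09 rad, its leading end within 5 mm of the end stop (all of step 2 and value of joint jaw between 0.0255 and 0.0305 m and value of joint stop_pin below 0.004 m and y of wood_block in the frame of jig above 0.014 m and angle between the y axis of wood_block and the y axis of jig, either way round below 0.09 rad and height (world z) of wood_block below 0.006 m and angle between wood_block's own z axis and vertical below 0.06 rad and linear speed of wood_block below 0.01 m/s); the robot touches nothing.
It fails at once if the wood block is lifted or tipped (height (world z) of wood_block above 0.012 m or angle between wood_block's own z axis and vertical above 0.2 rad).
It fails at once if one of the loose things (carton, tape roll, screwdriver) is moved by more than 20 mm or lifted (distance of any of relay_box, tape_roll_black, screwdriver_red from where it was at the start of the episode above 0.02 m or height (world z) of any of relay_box, tape_roll_black, screwdriver_red above 0.015 m).
It also fails if it takes over 64 s, if anything falls off the work surface, if the arm or the gripper's body presses on something with over 40 N, if the wrist force passes 120 N, or if a joint passes its speed limit or range.

ROBOT

A 6-joint arm with a two-finger parallel gripper is mounted at the origin on the work surface; the furniture and walls round the work are solid. World frame = base frame: x ahead of the robot, y to its left, z up, the work surface at z = 0. Lengths are in m, angles in degrees, forces in N, time in s.
With the tool pointing down it reaches from about 0.35 to 0.875 m from the base axis. Payload 4.2 kg.
Tool frame: the origin (TCP) lies between the finger pads; the fingertips stand 25 mm ahead of it and the grasp point (between the pads) lies 6 mm ahead of it (r.tips_ahead is the distance from the TCP to the fingertips, in m); z points along the fingers, y is the direction in which the jaws open and shut (so a half turn about z gives the same grasp; the last joint's range is limited). The gripper opens to 87 mm and grips with 3 to 60 N. Pads are 19 mm wide; open, the fingers measure 117 mm over their backs; the gripper's body (75 mm by 190 mm) begins 51 mm behind the grasp point.
Start: joints at [-51.188, 22.042, 0.453, 0, -68.411, -14.817], TCP at [0.254, -0.571, 0.248] pointing down, gripper open.
Joint ranges: [-179.83, 179.83], [-69.29, 118.12], [-61.27, 80.66], [-181.25, 117.63], [-171.15, -9.14], [-177.46, 177.46]. Speed limits (degrees/s): [159.86, 159.86, 180, 180, 180, 180].

INTERFACE

Orientations are given as a 3x3 rotation matrix whose columns are the frame's x, y, z axes.
In Python, from station import r, vision, finish_job gives the robot as it stands.
- The arm moves only by the shell command python3 -m jog 'ROWS'. ROWS is a JSON object of lists of equal length, an entry for each row: "rot": the turn, a rotation vector about the world's x, y, z in degrees, a list of three; "delta_pos": the shift along the world's x, y, z in mm, a list of three; "grip": the opening in per cent of the stroke, from 0 (shut) to 100 (fully open). A call has 1 to 10 rows; each row shifts and turns the commanded pose from where the row before left it; what a row does not reach is not made up. A row lasts 1/12 s, in which the tool goes at most 41.7 mm and 7.16 degrees, less where a joint would pass 70% of its speed; a pose out of reach is approached as far as the arm can. A call with a gripper value outside its range is refused whole. The fingers move at their own pace and stop on an object; the grip force is fixed at half the most. Time passes only in rows, so rows that do not move let the fingers close. It gives the time, the measured TCP pose, the force and the opening at its end, in the units of the state.
- r.sense(): the state, without advancing time (a new reading comes with each control period).
- vision.capture(name): name is "scene" or "top" or "wrist"; returns a dict with "frame" (384x512x3 uint8, red, green, blue), "K" (3x3 intrinsics, pixels), "xyz" and "orientation" of the camera in the world. Camera axes: x right, y up, looking along -z (the intrinsics and any distortion apply to the point x, -y, -z); pixel columns grow to the right and rows downward; lengths in m; the calibration is good to about 2 mm. A picture is of the moment at which its call begins. There is no depth.
- finish_job(): hands the job in, once; it reports no verdict.
The state is a dict: "time_s": time; "joints": joint angles; "joint_velocities": joint speeds; "effort": joint torques, N m; "tcp_pos": TCP position; "ee_rot": TCP orientation; "wrist_force": force on the tool from outside, world axes, zero at the start; "moment": the same for the moment, N m; "gripper_width": opening from 0.0 (shut) to 1.0 (fully open).
Only numpy, scipy, OpenCV 4.12 (cv2) and the standard library are available. Lean on these libraries where they do the work, as an engineer would, in place of code of your own. Each camera call takes 0.05 s, during which the arm holds its last target. There are 200 camera calls.

## Working session

There is one attempt and no reset: what is moved stays moved. The work goes in short steps, Python scripts to look and compute and a shell command to move; the robot and the scene stay as the last step left them, time stands still between calls to the robot, and variables do not carry over. Pictures are saved under pics/ and viewed, about 8 in all and at most 12, crops included, and the job is handed in when it is done.

```bash
mkdir -p pics; cat > h.py <<'E'
import numpy as np, cv2
from station import r, vision
def cap(n,f=None):
    c=vision.capture(n)
    if f: cv2.imwrite('pics/'+f,c['frame'][:,:,::-1])
    return c
def ray(c,u,v):
    d=np.linalg.inv(c['K'])@[u,v,1]; return np.array(c['xyz']),np.array(c['orientation'])@[d[0],-d[1],-d[2]]
def onz(c,u,v,z):
    o,d=ray(c,u,v); return o+d*(z-o[2])/d[2]
def proj(c,p):
    q=np.array(c['orientation']).T@(np.array(p)-c['xyz']); k=c['K']@[q[0],-q[1],-q[2]]; return k[:2]/k[2]
E
python3 - <<'E'
from h import *
import pickle
d={}
for n in('top','scene'):
    d[n]=cap(n,n+'0.png'); print(n,{k:np.round(v,3).tolist() for k,v in d[n].items() if k!='frame'})
pickle.dump(d,open('c0.pkl','wb'))
s=r.sense();print(s['time_s'],s['ee_rot'],s['tcp_pos'])
E
ls
```

```text
top {'K': [[390.3, 0.0, 255.664], [0.0, 390.3, 191.913], [0.0, 0.0, 1.0]], 'xyz': [0.454, 0.145, 0.956], 'orientation': [[0.01, 0.998, -0.062], [-1.0, 0.01, 0.004], [0.005, 0.062, 0.998]]}
scene {'K': [[488.872, 0.0, 254.386], [0.0, 488.872, 204.189], [0.0, 0.0, 1.0]], 'xyz': [-0.44, 0.305, 0.857], 'orientation': [[-0.169, 0.616, -0.769], [-0.985, -0.124, 0.117], [-0.023, 0.778, 0.628]]}
0.1 [[-9.13637883e-01 -4.06528033e-01 -8.81030679e-04]
 [-4.06528977e-01  9.13636216e-01  1.74824479e-03]
 [ 9.42310172e-05  1.95542717e-03 -9.99998084e-01]] [ 0.25400424 -0.57053596  0.24656214]
c0.pkl
h.py
pics
```

View pics/top0.png

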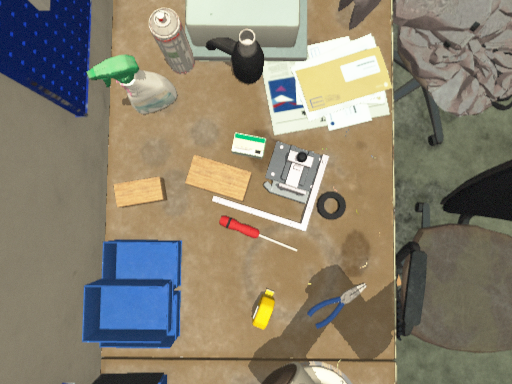

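View pics/scene0.png

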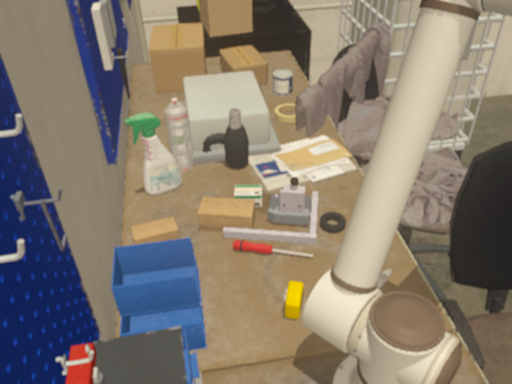

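```bash
python3 - <<'E'
import cv2
a=cv2.imread('pics/top0.png')[120:260,175:360]
cv2.imwrite('pics/crop1.png',cv2.resize(a,None,fx=4.2,fy=4.2,interpolation=cv2.INTER_CUBIC))
E
```

```text
(no output)
```

View pics/crop1.png

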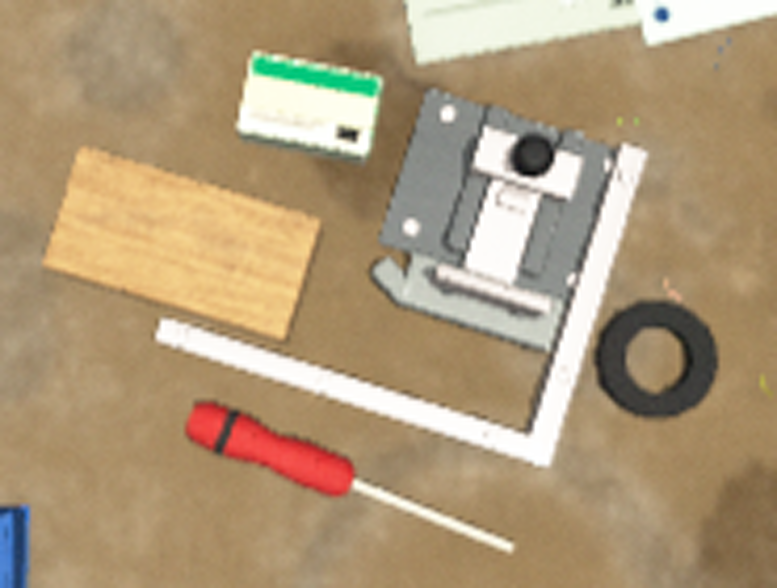

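```bash
cat > meas.py <<'E'
from h import *
def block(c,z=0.06):
    hsv=cv2.cvtColor(c['frame'],cv2.COLOR_RGB2HSV)
    m=cv2.inRange(hsv,(12,70,175),(24,200,255))
    m=cv2.morphologyEx(m,cv2.MORPH_OPEN,np.ones((3,3)))
    cs,_=cv2.findContours(m,cv2.RETR_EXTERNAL,cv2.CHAIN_APPROX_NONE)
    return sorted([(cv2.contourArea(k),cv2.minAreaRect(k)) for k in cs if cv2.contourArea(k)>300],key=lambda t:-t[0])
E
python3 - <<'E'
from meas import *
import pickle
c=pickle.load(open('c0.pkl','rb'))['top']
for a,rc in block(c):
    P=np.array([onz(c,*p,.06)[:2] for p in cv2.boxPoints(rc)])
    e=[np.linalg.norm(P[i]-P[(i+1)%4]) for i in range(4)]
    print(a,np.round(rc[0],1),P.round(4).tolist(),np.round(e,4))
# jig edges: brightness transitions near eyeballed edges, sub-pixel
g=cv2.cvtColor(c['frame'],cv2.COLOR_RGB2GRAY).astype(np.float32)
cr=lambda x,y:np.array([x/4.2+175-.4,y/4.2+120-.4])
def edge(A,B,n=20,w=4):
    A,B=cr(*A),cr(*B);t=(B-A)/np.linalg.norm(B-A);nn=np.array([-t[1],t[0]]);s=np.arange(-w,w+.01,.25)
    out=[]
    for k in np.linspace(.08,.92,n):
        p=A+(B-A)*k; q=(p+s[:,None]*nn).astype(np.float32)
        v=cv2.remap(g,q[:,0][None],q[:,1][None],cv2.INTER_LINEAR)[0]
        d=np.abs(np.gradient(cv2.GaussianBlur(v[None],(7,1),1.2)[0])); i=d.argmax(); out.append(p+s[i]*nn)
    W=np.array([onz(c,*p,.025)[:2] for p in out],np.float32)
    l=cv2.fitLine(W,cv2.DIST_HUBER,0,.001,.001).ravel(); 
    res=(W-l[2:])@[-l[1],l[0]]
    print('line',l.round(4),'ang',np.degrees(np.arctan2(l[1],l[0])).round(2),'rms',res.std().round(4)); return l
fi=edge((172,318),(525,430)); fo=edge((160,340),(545,465))
ei=edge((532,425),(575,290)); eo=edge((552,462),(648,155))
def X(l,m): 
    s=np.linalg.solve(np.array([l[:2],-m[:2]]).T,m[2:]-l[2:]); return l[2:]+s[0]*l[:2]
ic,oc=X(fi,ei),X(fo,eo)
print('inner corner',ic,'outer',oc,np.linalg.norm(ic-oc))
y=fi[:2] if fi[1]>0 else -fi[:2]; x=np.array([y[1],-y[0]])
o=ic+.038*x+.050*y
print('y',y,'x',x,'origin',o)
for nm,p in(('knob',(105,0,88)),('plate top',(24,0,104)),('fence end',(-38,170,25)),('esend',(117,-50,25))):
    p=np.array(p)/1000; u=proj(c,[*(o+p[0]*x+p[1]*y),p[2]]); print(nm,((u-[175,120])*4.2).round(0))
blk=np.array([onz(c,*p,.06)[:2] for p in cv2.boxPoints(block(c)[0][1])])
print('block in jig',np.c_[(blk-o)@x,(blk-o)@y].round(4))
np.savez('jig.npz',o=o,x=x,y=y)
E
```

```text
3512.5 [206.6 313.7] [[0.1492, 0.3678], [0.372, 0.2978], [0.3183, 0.13], [0.097, 0.2024]] [0.2335 0.1762 0.2328 0.1734]
2014.5 [136.1 185. ] [[0.4132, 0.4782], [0.6373, 0.4768], [0.6338, 0.3544], [0.4097, 0.3577]] [0.2241 0.1225 0.2241 0.1206]
1774.5 [217.8 176.7] [[0.5288, 0.3066], [0.5991, 0.2865], [0.5588, 0.1518], [0.4888, 0.1726]] [0.0732 0.1405 0.073  0.1399]
721.5 [135.8  42.7] [[0.8506, 0.498], [0.9315, 0.4228], [0.8655, 0.3563], [0.7853, 0.4315]] [0.1104 0.0937 0.11   0.0931]
435.5 [196.5 374.5] [[0.1177, 0.3138], [0.1184, 0.2266], [0.0814, 0.226], [0.0807, 0.313]] [0.0872 0.037  0.0869 0.037 ]
365.0 [146.    7.5] [[0.9615, 0.4627], [0.9629, 0.3492], [0.9263, 0.3483], [0.9249, 0.4616]] [0.1135 0.0366 0.1133 0.0366]
line [0.2982 0.9545 0.4755 0.154 ] ang 72.65 rms 0.0004
line [0.299  0.9543 0.4545 0.1346] ang 72.6 rms 0.0004
line [ 0.9549 -0.2968  0.4841  0.0191] ang -17.26 rms 0.0005
line [ 0.9548 -0.2972  0.5148 -0.0063] ang -17.29 rms 1e-04
inner corner [0.43786192 0.03348863] outer [0.41959506 0.02334481] 0.020894382
y [0.29824018 0.95449084] x [ 0.95449084 -0.29824018] origin [0.48904458 0.06988005]
knob [534. 151.]
plate top [491. 294.]
fence end [159. 315.]
esend [610. 175.]
block in jig [[-0.4133  0.183 ]
 [-0.1797  0.1827]
 [-0.1809  0.0065]
 [-0.4137  0.0096]]
```

```bash
python3 -m jog '{"delta_pos":[[11,32,0],[11,32,0],[11,32,0],[11,32,0],[11,32,0],[11,32,0],[11,32,0],[11,32,0],[11,32,0],[11,32,0]],"rot":[[0,0,-2],[0,0,-2],[0,0,-2],[0,0,-2],[0,0,-2],[0,0,-2],[0,0,-2],[0,0,-2],[0,0,-2],[0,0,-2]],"grip":[0,0,0,0,0,0,0,0,0,0]}'
python3 -m jog '{"delta_pos":[[11,32,0],[11,32,0],[11,32,0],[11,32,0],[11,32,0],[11,32,0],[11,32,0],[11,32,0],[11,32,0],[11,32,0]],"rot":[[0,0,-2],[0,0,-2],[0,0,-2],[0,0,-2],[0,0,-2],[0,0,-2],[0,0,-2],[0,0,-2],[0,0,-2],[0,0,-3]],"grip":[0,0,0,0,0,0,0,0,0,0]}'
cat > st.py <<'E'
from h import *
j=np.load('jig.npz'); s=r.sense(); p=np.array(s['tcp_pos']); d=p[:2]-j['o']; R=np.array(s['ee_rot'])
f=np.array(s['wrist_force'])
print('t',s['time_s'],'jig mm',(d@j['x']*1e3).round(1),(d@j['y']*1e3).round(1),'z',(p[2]*1e3).round(1),'yaw',np.degrees(np.arctan2(R[1,1],R[0,1])).round(2),'zax',R[:,2].round(3),'F jig',(f[:2]@j['x']).round(1),(f[:2]@j['y']).round(1),f[2].round(1),'w',s['gripper_width'],'j6',s['joints'][5])
E
python3 st.py
```

```text
time_s: 0.93
tcp_pos: [0.3641, -0.2493, 0.2473]
ee_rot: [[-0.998, -0.068, -0.0], [-0.068, 0.998, 0.0], [0.0, 0.0, -1.0]]
wrist_force: [1.0, -0.1, -0.5]
gripper_width: 0.327
time_s: 1.77
tcp_pos: [0.4741, 0.0707, 0.2473]
ee_rot: [[-0.956, 0.294, -0.0], [0.294, 0.956, -0.0], [0.0, -0.0, -1.0]]
wrist_force: [0.7, -0.3, -0.0]
gripper_width: -0.001
t 1.7667 jig mm -14.6 -3.7 z 247.3 yaw 72.9 zax [-0. -0. -1.] F jig 0.8 -0.1 -0.0 w -0.0010053261042072147 j6 -135.04691670182834
```

```bash
python3 -m jog '{"delta_pos":[[0,0,-30],[0,0,-30],[0,0,-30],[0,0,-30],[0,0,-25],[1,4,-15],[0,0,0]],"rot":[[0,0,0],[0,0,0],[0,0,0],[0,0,0],[0,0,0],[0,0,0],[0,0,0]],"grip":[0,0,0,0,0,0,0]}'
python3 st.py; python3 -c "
from h import *
for n in('scene','wrist'):cap(n,n+'1.png')
cv2.imwrite('pics/m1.png',np.hstack([cv2.resize(cv2.imread('pics/scene1.png')[150:270,180:360],(576,384)),cv2.resize(cv2.imread('pics/wrist1.png'),(224,168)).copy() if 0 else np.zeros((384,1,3),np.uint8)]))"
```

```text
time_s: 2.35
tcp_pos: [0.4729, 0.0722, 0.0842]
ee_rot: [[-0.956, 0.293, -0.007], [0.293, 0.956, -0.003], [0.006, -0.005, -1.0]]
wrist_force: [-0.8, -0.1, 0.3]
gripper_width: 0.006
t 2.35 jig mm -16.1 -2.6 z 84.2 yaw 72.97 zax [-0.007 -0.003 -1.   ] F jig -0.7 -0.3 0.3 w 0.005782408219508754 j6 -135.1646939991439
```

View pics/m1.png

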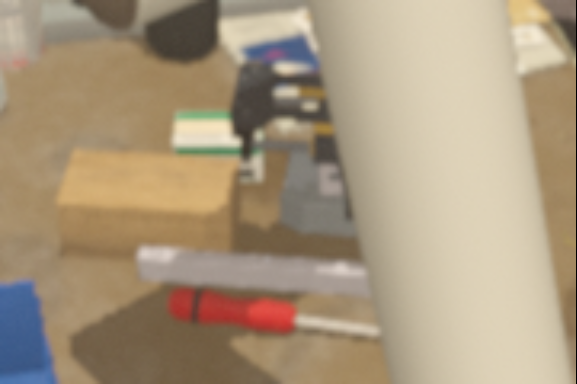

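The scene view shows the fingers over the channel before the jaw (crop about 345,190), with the arm hiding most of the jig and nothing touched. Next I feel forward for contact.

```bash
python3 -m jog '{"delta_pos":[[7.6,-2.4,0],[7.6,-2.4,0],[3.8,-1.2,0],[3.8,-1.2,0],[0,0,0]],"rot":[[0,0,0],[0,0,0],[0,0,0],[0,0,0],[0,0,0]],"grip":[0,0,0,0,0]}' >/dev/null; python3 st.py
python3 -m jog '{"delta_pos":[[3.8,-1.2,0],[3.8,-1.2,0],[0,0,0]],"rot":[[0,0,0],[0,0,0],[0,0,0]],"grip":[0,0,0]}' >/dev/null; python3 st.py
python3 -m jog '{"delta_pos":[[3.8,-1.2,0],[3.8,-1.2,0],[0,0,0]],"rot":[[0,0,0],[0,0,0],[0,0,0]],"grip":[0,0,0]}' >/dev/null; python3 st.py
```

```text
t 2.8667 jig mm 11.0 -1.0 z 88.1 yaw 72.95 zax [ 0.002  0.001 -1.   ] F jig -0.5 0.4 -0.2 w 0.007346003163128137 j6 -133.06344273892503
t 3.1167 jig mm 17.0 -1.7 z 87.5 yaw 72.96 zax [-0.003 -0.    -1.   ] F jig -5.0 -0.0 3.4 w 0.005200755897252586 j6 -132.41858742979917
t 3.3667 jig mm 24.0 -1.8 z 87.3 yaw 72.98 zax [-0.004 -0.001 -1.   ] F jig -5.8 0.7 4.2 w 0.0025643751726915284 j6 -131.78931950915012
```

```bash
python3 -m jog '{"delta_pos":[[3.8,-1.2,0],[3.8,-1.2,0],[3.8,-1.2,0],[3.8,-1.2,0],[0,0,0]],"rot":[[0,0,0],[0,0,0],[0,0,0],[0,0,0],[0,0,0]],"grip":[0,0,0,0,0]}' >/dev/null; python3 st.py
python3 -m jog '{"delta_pos":[[3.8,-1.2,0],[3.8,-1.2,0],[0,0,0]],"rot":[[0,0,0],[0,0,0],[0,0,0]],"grip":[0,0,0]}' >/dev/null; python3 st.py
python3 -m jog '{"delta_pos":[[2.9,-0.9,0],[0,0,0]],"rot":[[0,0,0],[0,0,0]],"grip":[0,0]}' >/dev/null; python3 st.py
```

```text
t 3.7833 jig mm 40.4 -1.8 z 87.3 yaw 72.99 zax [-0.003 -0.001 -1.   ] F jig -2.7 -1.1 1.9 w 0.007701615667026109 j6 -130.57267733774594
t 4.0333 jig mm 47.8 -1.9 z 87.2 yaw 72.96 zax [-0.005 -0.001 -1.   ] F jig -7.6 1.7 5.4 w 0.0025495227411775068 j6 -129.98821662786975
t 4.2 jig mm 50.6 -2.0 z 87.2 yaw 72.96 zax [-0.005 -0.001 -1.   ] F jig -8.9 1.7 4.9 w 0.004075591612674913 j6 -129.77136516732878
```

```bash
python3 -m jog '{"delta_pos":[[-2.9,0.9,0],[-2.9,0.9,0],[-2.9,0.9,0],[0,0,0]],"rot":[[0,0,0],[0,0,0],[0,0,0],[0,0,0]],"grip":[0,0,0,0]}' >/dev/null; python3 st.py
python3 -m jog '{"delta_pos":[[-3.8,1.2,0],[-3.8,1.2,0],[-7.6,2.4,0],[-7.6,2.4,0],[-7.6,2.4,0],[0,0,40],[0,0,40],[0,0,40]],"rot":[[0,0,0],[0,0,0],[0,0,0],[0,0,0],[0,0,0],[0,0,0],[0,0,0],[0,0,0]],"grip":[0,0,0,0,0,0,0,0]}' >/dev/null; python3 st.py
python3 -m jog '{"delta_pos":[[0,40,0],[0,40,0],[0,40,0],[0,40,0],[0,30,0],[0,30,0]],"rot":[[0,0,7],[0,0,7],[0,0,7],[0,0,7],[0,0,7],[0,0,7]],"grip":[40,40,40,40,40,40]}' >/dev/null; python3 st.py
python3 - <<'E'
from h import *
import pickle
c=cap('top','top2.png');pickle.dump(c,open('c2.pkl','wb'))
a=c['frame'][100:280,150:360,::-1]
cv2.imwrite('pics/crop2.png',cv2.resize(a,None,fx=3.3,fy=3.3,interpolation=cv2.INTER_CUBIC))
E
```

```text
t 4.5333 jig mm 41.4 -1.9 z 87.2 yaw 72.98 zax [-0.004 -0.    -1.   ] F jig -7.0 1.3 3.1 w 0.0074672494591900345 j6 -130.44591782541866
t 5.2 jig mm 10.5 -1.6 z 208.6 yaw 73.04 zax [-0.002 -0.001 -1.   ] F jig 1.3 0.9 -0.5 w 0.005534402280772484 j6 -132.955789945831
t 5.7 jig mm -55.5 210.3 z 207.5 yaw 115.41 zax [ 0.  0. -1.] F jig 0.0 0.1 0.3 w 0.3509107883006901 j6 -110.64328171574424
```

View pics/crop2.png

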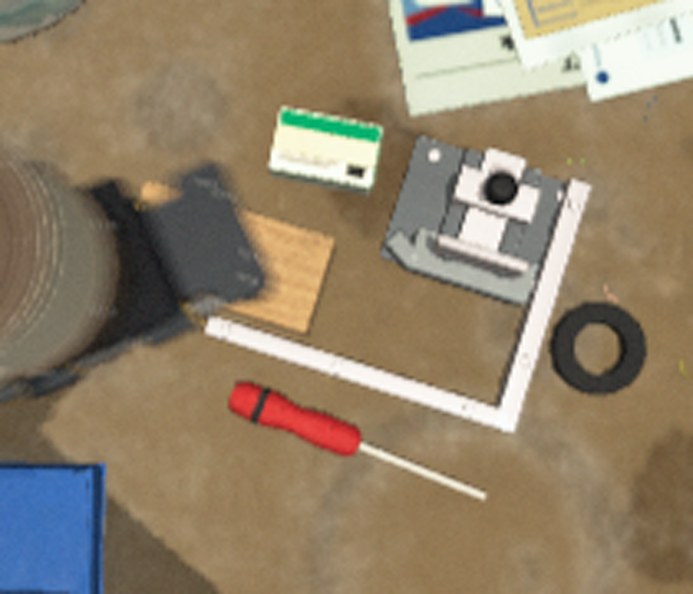

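```bash
python3 -m jog '{"delta_pos":[[11,6,0],[11,6,0],[11,6,0],[11,6,0],[10,6,0],[10,6,0],[10,6,0],[0,0,0]],"rot":[[0,0,6.7],[0,0,6.7],[0,0,6.7],[0,0,6.7],[0,0,6.7],[0,0,6.7],[0,0,7],[0,0,0]],"grip":[40,40,40,40,40,40,40,40]}' >/dev/null; python3 st.py
python3 - <<'E'
from h import *
import pickle
j=np.load('jig.npz');c=pickle.load(open('c2.pkl','rb'))
for nm,q in(('plate L',(52,32,104)),('plate R',(52,-32,104)),('plate L@36',(60,32,104)),('plate R@36',(60,-32,104)),('knob down',(105,0,88)),('knob up',(105,0,100)),('jaw R',(38,-45,40))):
    q=np.array(q)/1e3;u=proj(c,[*(j['o']+q[0]*j['x']+q[1]*j['y']),q[2]]);print(nm,((u-[150,100])*3.3).round(0))
c=cap('top','top3.png')
cv2.imwrite('pics/crop3.png',cv2.resize(c['frame'][100:280,100:360,::-1],None,fx=3,fy=3,interpolation=cv2.INTER_CUBIC))
E
```

```text
t 6.4167 jig mm 4.7 271.8 z 206.9 yaw 162.33 zax [ 0.001 -0.    -1.   ] F jig 0.1 -0.2 -0.3 w 0.40003523953899484 j6 -61.38142835951822
plate L [435. 242.]
plate R [527. 271.]
plate L@36 [439. 230.]
plate R@36 [530. 260.]
knob down [502. 185.]
knob up [504. 182.]
jaw R [526. 303.]
```

View pics/crop3.png

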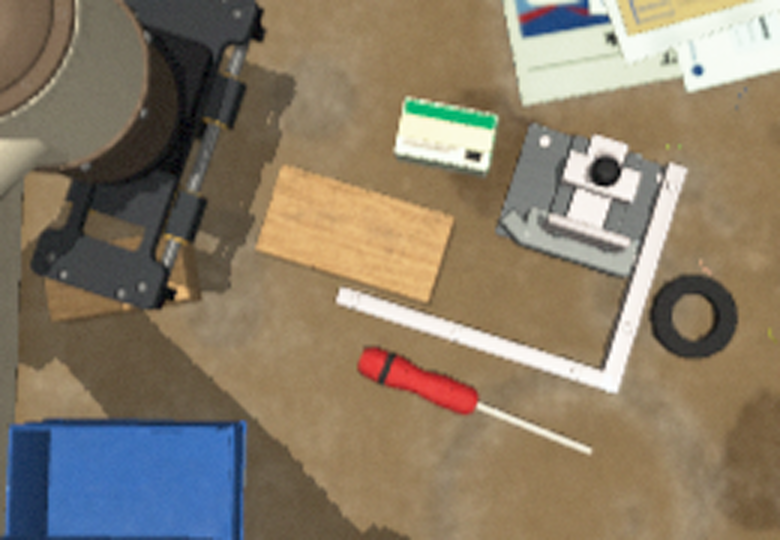

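The jaw is latched: the plate's corners lie at (440,240) and (525,270) in crop 2, against (435,242) and (527,271) predicted for 28 mm. Crop 3 shows the gripper beyond the block's outer end, with the block's near corners at (285,167) and (257,250).

```bash
python3 -m jog '{"delta_pos":[[0,0,-35],[0,0,-35],[0,0,-30],[0,0,-30],[0,0,-20],[0,0,0]],"rot":[[0,0,0.3],[0,0,0],[0,0,0],[0,0,0],[0,0,0],[0,0,0]],"grip":[40,40,40,40,40,40]}' >/dev/null; python3 st.py
python3 -m jog '{"delta_pos":[[-1.5,-4.8,0],[-1.5,-4.8,0],[-0.9,-2.9,0],[-0.9,-2.9,0],[-0.9,-2.9,0],[0,0,0]],"rot":[[0,0,0],[0,0,0],[0,0,0],[0,0,0],[0,0,0],[0,0,0]],"grip":[40,40,40,40,40,40]}' >/dev/null; python3 st.py
python3 -m jog '{"delta_pos":[[-0.9,-2.9,0],[-0.9,-2.9,0],[0,0,0]],"rot":[[0,0,0],[0,0,0],[0,0,0]],"grip":[40,40,40]}' >/dev/null; python3 st.py
```

```text
t 6.9667 jig mm 1.4 267.3 z 52.3 yaw 162.28 zax [-0.009 -0.006 -1.   ] F jig -0.7 -0.1 0.1 w 0.4023663358336537 j6 -61.36156453533548
t 7.4667 jig mm 4.3 251.4 z 58.7 yaw 162.45 zax [ 0.001  0.001 -1.   ] F jig 0.2 0.4 0.2 w 0.4010236445047894 j6 -60.35555216321457
t 7.7167 jig mm 4.8 246.4 z 58.3 yaw 162.52 zax [ 0.002  0.002 -1.   ] F jig 0.9 2.4 0.9 w 0.3980280868776421 j6 -60.05942786853062
```

```bash
python3 -m jog '{"delta_pos":[[-1.5,-3.2,0],[-1.5,-3.2,0],[-1.5,-3.2,0],[-1.5,-3.2,0],[-1.5,-3.2,0],[-1.5,-3.2,0],[-1.5,-3.2,0],[-1.5,-3.2,0],[-1.5,-3.2,0],[0,0,0]],"rot":[[0,0,0],[0,0,0],[0,0,0],[0,0,0],[0,0,0],[0,0,0],[0,0,0],[0,0,0],[0,0,0],[0,0,0]],"grip":[40,40,40,40,40,40,40,40,40,40]}' >/dev/null; python3 st.py
python3 - <<'E'
from meas import *
c=cap('top','top4.png');j=np.load('jig.npz')
cv2.imwrite('pics/crop4.png',cv2.resize(c['frame'][110:260,150:360,::-1],None,fx=3.6,fy=3.6,interpolation=cv2.INTER_CUBIC))
E
```

```text
t 8.55 jig mm -0.0 213.7 z 58.0 yaw 162.49 zax [ 0.  0. -1.] F jig 0.4 3.6 2.6 w 0.39659672438160337 j6 -58.89210688020502
```

View pics/crop4.png

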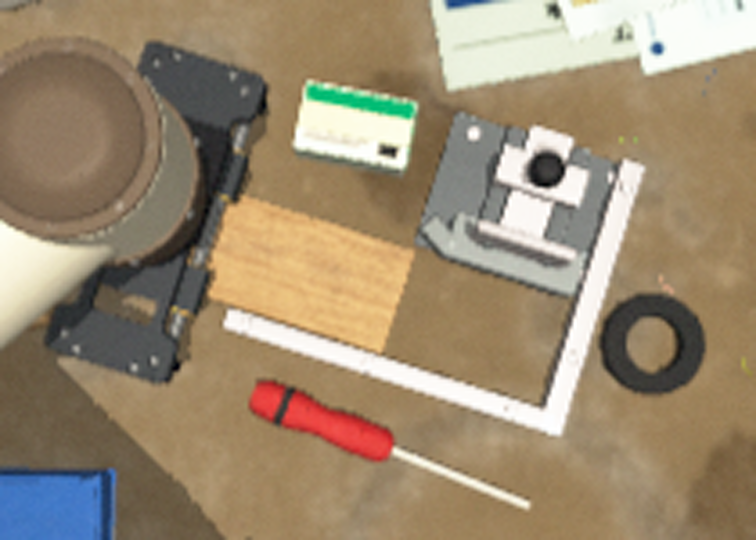

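```bash
python3 - <<'E'
from h import *
c=cap('top');j=np.load('jig.npz')
for p in((413,248),(384,352),(233,196)):
    w=onz(c,p[0]/3.6+150-.4,p[1]/3.6+110-.4,.06)[:2]-j['o'];print((w@j['x']*1e3).round(1),(w@j['y']*1e3).round(1))
E
```

```text
33.7 65.2
-35.4 62.4
30.0 185.3
```

The block's leading corners are at (413,248) and (384,352), so it is centred within about 1 mm. Now I push straight.

```bash
for i in 1; do python3 -m jog '{"delta_pos":[[-1.2,-3.8,0],[-1.2,-3.8,0],[-1.2,-3.8,0],[-1.2,-3.8,0],[-1.2,-3.8,0],[-1.2,-3.8,0],[-1.2,-3.8,0],[-1.2,-3.8,0],[-1.2,-3.8,0],[-1.2,-3.8,0]],"rot":[[0,0,0],[0,0,0],[0,0,0],[0,0,0],[0,0,0],[0,0,0],[0,0,0],[0,0,0],[0,0,0],[0,0,0]],"grip":[40,40,40,40,40,40,40,40,40,40]}' >/dev/null; python3 st.py; done
```

```text
t 9.4833 jig mm -0.3 173.9 z 57.6 yaw 162.49 zax [ 0.  0. -1.] F jig -0.2 4.9 3.5 w 0.40222170322240547 j6 -56.80156328941886
```

```bash
python3 -m jog '{"delta_pos":[[-1.2,-3.8,0],[-1.2,-3.8,0],[-1.2,-3.8,0],[-1.2,-3.8,0],[-1.2,-3.8,0],[-1.2,-3.8,0],[-1.2,-3.8,0],[-1.2,-3.8,0],[-1.2,-3.8,0],[-1.2,-3.8,0]],"rot":[[0,0,0],[0,0,0],[0,0,0],[0,0,0],[0,0,0],[0,0,0],[0,0,0],[0,0,0],[0,0,0],[0,0,0]],"grip":[40,40,40,40,40,40,40,40,40,40]}' >/dev/null; python3 st.py
python3 -m jog '{"delta_pos":[[-1.2,-3.8,0],[-1.2,-3.8,0],[-1.2,-3.8,0],[-1.2,-3.8,0],[-1.2,-3.8,0],[0,0,0]],"rot":[[0,0,0],[0,0,0],[0,0,0],[0,0,0],[0,0,0],[0,0,0]],"grip":[40,40,40,40,40,40]}' >/dev/null; python3 st.py
python3 - <<'E'
from h import *
c=cap('top','top5.png')
cv2.imwrite('pics/crop5.png',cv2.resize(c['frame'][110:260,150:360,::-1],None,fx=3.6,fy=3.6,interpolation=cv2.INTER_CUBIC))
E
```

```text
t 10.3167 jig mm -0.4 134.1 z 57.6 yaw 162.49 zax [-0.  0. -1.] F jig 0.6 5.4 3.8 w 0.40043677959954443 j6 -54.47760816528919
t 10.8167 jig mm -0.7 113.3 z 57.3 yaw 162.47 zax [-0.001 -0.001 -1.   ] F jig 2.0 2.5 1.6 w 0.4015669828165959 j6 -53.21811969842633
```

View pics/crop5.png

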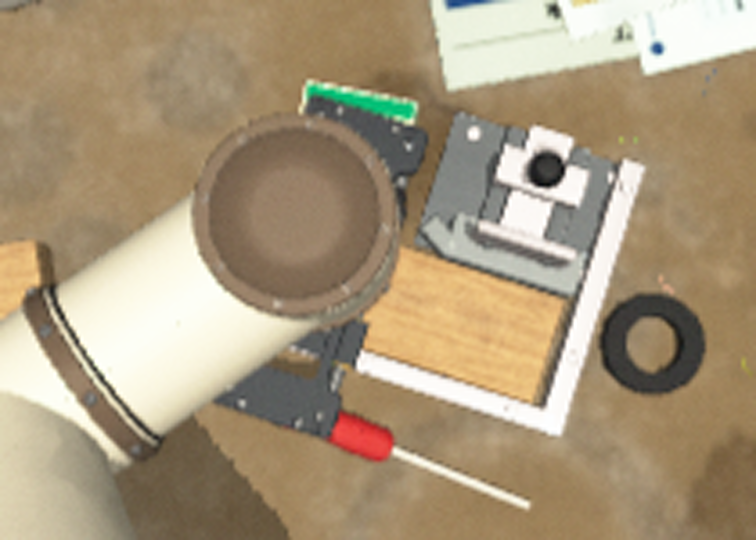

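The block is in the channel with its leading edge at about (555,345) and a small gap left; jaw, plate and knob have not moved. I finish gently.

```bash
python3 -m jog '{"delta_pos":[[-0.9,-2.9,0],[-0.9,-2.9,0],[-0.9,-2.9,0],[0,0,0]],"rot":[[0,0,0],[0,0,0],[0,0,0],[0,0,0]],"grip":[40,40,40,40]}' >/dev/null; python3 st.py
python3 -m jog '{"delta_pos":[[-0.6,-1.9,0],[0,0,0]],"rot":[[0,0,0],[0,0,0]],"grip":[40,40]}' >/dev/null; python3 st.py
python3 -m jog '{"delta_pos":[[-0.6,-1.9,0],[0,0,0]],"rot":[[0,0,0],[0,0,0]],"grip":[40,40]}' >/dev/null; python3 st.py
```

```text
t 11.2 jig mm -0.9 104.3 z 57.2 yaw 162.47 zax [-0.002 -0.001 -1.   ] F jig 0.7 1.4 0.5 w 0.40014947961065395 j6 -52.62724416303621
t 11.3667 jig mm -0.8 102.6 z 57.2 yaw 162.48 zax [-0.001 -0.001 -1.   ] F jig 0.9 2.8 1.0 w 0.3974391221884167 j6 -52.50165790033769
t 11.5333 jig mm -0.8 101.1 z 57.2 yaw 162.47 zax [-0.001 -0.    -1.   ] F jig -0.0 2.9 -1.2 w 0.3999997158030293 j6 -52.36989065545386
```

```bash
python3 -m jog '{"delta_pos":[[-0.6,-1.9,0],[0,0,0]],"rot":[[0,0,0],[0,0,0]],"grip":[40,40]}' >/dev/null; python3 st.py
python3 -m jog '{"delta_pos":[[-0.3,-1,0],[0,0,0]],"rot":[[0,0,0],[0,0,0]],"grip":[40,40]}' >/dev/null; python3 st.py
python3 -m jog '{"delta_pos":[[-0.3,-1,0],[0,0,0]],"rot":[[0,0,0],[0,0,0]],"grip":[40,40]}' >/dev/null; python3 st.py
```

```text
t 11.7 jig mm -0.4 101.0 z 57.7 yaw 162.45 zax [ 0.002  0.003 -1.   ] F jig -2.3 7.5 -1.4 w 0.3991980359793302 j6 -52.273790908389195
t 11.8667 jig mm -0.2 100.9 z 57.9 yaw 162.44 zax [ 0.003  0.004 -1.   ] F jig -3.4 9.5 0.3 w 0.4028969027532392 j6 -52.22326605183426
t 12.0333 jig mm 0.0 100.9 z 58.2 yaw 162.44 zax [ 0.005  0.006 -1.   ] F jig -3.7 12.3 0.9 w 0.4006507082901923 j6 -52.16286362629207
```

The position stalls at 100.9 mm and the force rises, so the block is on the stop. I back off, retreat and look.

```bash
python3 -m jog '{"delta_pos":[[0.9,2.9,0],[1.5,4.8,0],[6,19,0],[9,29,0],[9,29,30],[0,30,35],[0,35,35],[0,35,35],[0,0,0]],"rot":[[0,0,0],[0,0,0],[0,0,0],[0,0,0],[0,0,0],[0,0,0],[0,0,0],[0,0,0],[0,0,0]],"grip":[40,40,40,40,40,40,40,40,40]}' >/dev/null; python3 st.py
python3 - <<'E'
from h import *
c=cap('top','top6.png');j=np.load('jig.npz')
cv2.imwrite('pics/crop6.png',cv2.resize(c['frame'][110:260,150:360,::-1],None,fx=3.6,fy=3.6,interpolation=cv2.INTER_CUBIC))
hsv=cv2.cvtColor(c['frame'],cv2.COLOR_RGB2HSV)
m=cv2.inRange(hsv,(12,70,175),(24,200,255));m[:, :200]=0;m[:150]=0;m[250:]=0
k=max(cv2.findContours(m,cv2.RETR_EXTERNAL,cv2.CHAIN_APPROX_NONE)[0],key=cv2.contourArea)
for p in cv2.boxPoints(cv2.minAreaRect(k)):
    w=onz(c,*p,.06)[:2]-j['o'];print((w@j['x']*1e3).round(1),(w@j['y']*1e3).round(1),((p-[150,110])*3.6).round())
for nm,q in(('plate L',(52,32,104)),('plate R',(52,-32,104)),('knob',(105,0,88))):
    q=np.array(q)/1e3;u=proj(c,[*(j['o']+q[0]*j['x']+q[1]*j['y']),q[2]]);print(nm,((u-[150,110])*3.6).round(0))
E
```

```text
t 12.7833 jig mm -25.3 273.3 z 183.7 yaw 162.78 zax [ 0.01   0.006 -1.   ] F jig 0.9 -0.1 1.0 w 0.3964371352954116 j6 -63.5558711857635
-38.2 89.4 [341. 342.]
32.5 89.7 [375. 237.]
32.8 -49.0 [581. 303.]
-37.8 -48.6 [548. 408.]
plate L [475. 228.]
plate R [575. 260.]
knob [548. 166.]
```

View pics/crop6.png

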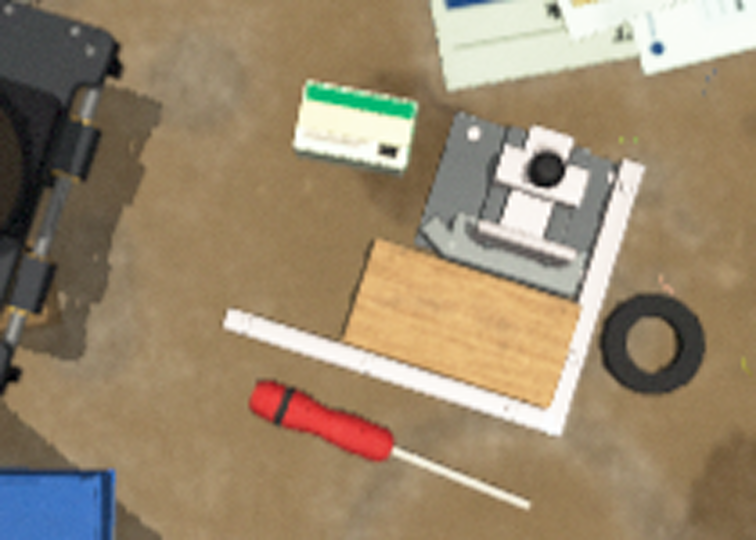

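The block lies against the end stop at (581,303)–(548,408). The plate is still at its latched position, and the carton, tape and screwdriver have not moved.

```bash
python3 -c "
from station import finish_job; print(finish_job())"
```

```text
the job is handed in; nothing more can be done
None
```

I pushed the jaw back by its plate to about 36 mm and let it go, and it latched. I then pushed the larger wood block into the jig until it met the end stop, backed the arm off and handed the job in at about 13 s robot time. No verdict was reported.

**Last checks:**
- **Jaw:** still latched. The plate and pin knob appear where 28 mm with the pin down predicts, to about 2 mm. I judged this by eye in the top view, because the jaw and pin joints give no reading, and that view cannot clearly tell a pin that is down from one that is up.
- **Block:** centre at about x = −3 mm, y = 20 mm in the jig's frame, against limits of ±7 mm and 14 to 25 mm. It is in line with the jig within 0.01 rad and touching the end stop.
- **Contact force:** rose to about 12 N at the end stop while the position stalled, which confirms contact.
- **Other loose things:** the carton, tape roll and screwdriver showed no visible movement.
- **Robot:** clear of everything at hand-in.

No check failed or disagreed.

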